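# Trip the hidden tray latch with the release pin

## Task

Take the release pin (the one with the slim, tall handle) out of its rack and push its thin rod straight down through the round access hole in the top of the grey cassette until the hidden latch lets go and the board tray springs out. Then stand the pin back in the place in the rack it came from; leave the thick plug gauge in the rack and the solder spool and marker where they are.

Things in the scene. Friction and masses are not known exactly. Their poses are not given: they have to be found in the camera images.
- release_pin: Loose steel pin, upright in one of the rack's two holes. Origin at the rod's tip (lowest point), z up along the pin: round rod 6 mm across, z 0 to 48 mm; steel flange 44 mm across, z 48 to 54; slim black round handle 20 mm across, z 54 to 109. About 0.12 kg. Round: its yaw means nothing.
- plug_gauge: Loose bystander in the rack's other hole: same flange, but a thick rod 25 mm across and a short fat black handle, 36 mm across and 30 mm tall (top 84 mm above its lowest point, so 126 mm above the mat). Too thick for the access hole. Origin at the lowest point of its rod, z up.
- rack: Fixed open aluminium rack: plate 64 x 180 x 5 mm on two end walls, its top 90 mm above the mat. Two round holes 30 mm across at y = +45 and -45 mm in its frame; a pin rests with its flange on the plate, its tip 42 mm above the mat. Origin: centre of its underside on the mat; y along its length.
- cassette: Fixed grey sheet-metal housing, 150 (x) x 110 (y) x 80 mm high, flat aluminium top with five dark vent slots in the front half. Origin: centre of its underside on the mat, z up; its front, where the tray comes out, faces its -x. Keep the 60 mm in front of it free.
- access_hole (a point): Centre of the mouth of the round access hole, 22 mm across, in the 4 mm top, 80 mm above the mat, on the cassette's centre line 40 mm behind its middle. A sprung latch plate 32 mm square lies 22 mm below; it lets go when pushed down 12 to 15 mm (pin's tip 34 to 37 mm deep), against 4.5 to 8.5 N. The pin's flange meets the top at 48 mm; pushing to there is harmless.
- tray (a joint): How far the tray has slid out of the front of the cassette, in m: 0 latched shut, 0.06 fully out. Once the latch lets go a spring drives it out within about a second; it then stays out. The tray stands less than 55 mm above the mat.
- spool: Loose bystander: spool of solder wire, 55 mm across, 45 mm high, standing on its flange on the mat at the back. Origin: centre of its underside.
- board_marker: Loose bystander: white marker pen with a blue cap, 142 mm long, 17 mm thick, lying on the mat behind the rack. Origin: centre of its underside.
There are look-alikes about, which are no part of the job. What is shaped like the release_pin but orange is not meant. What is shaped like the cassette but purple is not meant.

How it is judged (in metres and radians):
On the way:
1. the tray starts out while the pin's rod stands in the access hole (value of joint tray above 0.008 m and horizontal distance between release_pin and access_hole below 0.014 m and z of release_pin in the frame of access_hole below -0.012 m), for 0.02 s.
At the end, for the whole second after the job is handed in: The tray is out by more than 45 mm, and the release pin stands upright (within 7 degrees) and at rest in the place it came from (within 18 mm, wherever its rod is in that hole) (value of joint tray above 0.045 m and distance of release_pin from where it was at the start of the episode below 0.018 m and angle between release_pin's own z axis and vertical below 0.12 rad and linear speed of release_pin below 0.02 m/s); the robot touches nothing.
It fails at once if the plug gauge is knocked or taken out of its place (distance of plug_gauge from where it was at the start of the episode above 0.025 m or angle between plug_gauge's own z axis and vertical above 0.3 rad).
It fails at once if the solder spool or the marker is pushed away (distance of any of spool, board_marker from where it was at the start of the episode above 0.03 m).
It also fails if it takes over 48 s, if anything falls off the work surface, if the arm or the gripper's body presses on something with over 40 N, if the wrist force passes 120 N, or if a joint passes its speed limit or range.

## Robot

A 6-joint arm with a two-finger parallel gripper is mounted at the origin on a cart in front of the work surface, level with it; the furniture and walls round the work are solid. World frame = base frame: x ahead of the robot, y to its left, z up, the work surface at z = 0. Lengths are in m, angles in degrees, forces in N, time in s.
With the tool pointing down it reaches from about 0.35 to 0.875 m from the base axis. Payload 4.2 kg.
Tool frame: the origin (TCP) lies between the finger pads; the fingertips stand 17 mm ahead of it and the grasp point (between the pads) lies 2 mm behind it; z points along the fingers, y is the line along which they close (so a half turn about z gives the same grasp; the last joint's range is limited). The gripper opens to 87 mm and grips with 3 to 60 N. Pads are 19 mm wide; open, the fingers measure 117 mm over their backs; the gripper's body (75 mm by 190 mm) begins 51 mm behind the grasp point.
Start: joints at [82.941, 22.042, 0.453, 0, -68.411, -14.817], TCP at [0.233, 0.58, 0.24] pointing down, gripper open.
Joint ranges: [-179.83, 179.83], [-69.29, 118.12], [-61.27, 80.66], [-181.25, 117.63], [-171.15, -9.14], [-177.46, 177.46]. Speed limits (degrees/s): [159.86, 159.86, 180, 180, 180, 180].

## Interface

Orientations are given as a 3x3 rotation matrix whose columns are the frame's x, y, z axes.
In Python, from station import r gives the robot as it stands.
- The arm moves only by the tool servo_tool, never from a script. Its argument "targets" is a list of rows, each a list of 5 numbers: the shift along the world's x, y, z in units of 30 mm (1.0 is 30 mm), then the turn about the world's z in rad, then the finger opening in mm, from 0 to 87. In form: [[x, y, z, turn, gripper], ...]. A call has exactly 5 rows; each row is the pose to reach, as a shift and turn from the pose commanded when the call began; what a row does not reach only later rows make up. A row lasts 1/12 s, in which the tool goes at most 41.7 mm and 7.16 degrees, less where a joint would pass 70% of its speed; a pose out of reach is approached as far as the arm can. A call with a gripper value outside its range is refused whole. The fingers move at their own pace and stop on an object; the grip force is fixed at half the most. Time passes only in rows, so rows that repeat a pose let the fingers close, or fill a call up. It gives the time, the measured TCP pose, the force, the opening and the grip force at its end, in the units of the state.
- r.sense(): the state, without advancing time (a new reading comes with each control period).
- r.capture(name): name is "scene" or "top" or "wrist"; returns a dict with "pixels" (400x640x3 uint8, red, green, blue), "fx", "fy", "cx", "cy" (pixels), "world_from_camera" (4x4, takes a point from camera to world coordinates). Camera axes: x right, y down, z forward; pixel columns grow to the right and rows downward; lengths in m; the calibration is good to about 2 mm. A picture is of the moment at which its call begins. There is no depth.
- r.finish_job(): hands the job in; it is judged then, once.
The state is a dict: "time_s": time; "joints": joint angles; "joint_velocities": joint speeds; "effort": joint torques, N m; "tcp_pos": TCP position; "ee_rot": TCP orientation; "wrist_force": force on the tool from outside, world axes, zero at the start; "moment": the same for the moment, N m; "gripper_width": opening from 0.0 (shut) to 1.0 (fully open); "gripper_force": force on a finger pad.
Only numpy, scipy, OpenCV 4.12 (cv2) and the standard library are available. Lean on these libraries where they do the work, as an engineer would, in place of code of your own. Each camera call takes 0.05 s, during which the arm holds its last target. There are 200 camera calls.

## Working session

There is one attempt and no reset: what is moved stays moved. The work goes in short steps, Python scripts to look and compute and a tool call to move; the robot and the scene stay as the last step left them, time stands still between calls to the robot, and variables do not carry over. Pictures are saved under pics/ and viewed, at most 10 in all, crops included, and the job is handed in when it is done.

Besides the shell and the picture viewer there is one more tool, called after "Call:" by a JSON object that holds its "op" and its "data". servo_tool: Moves the arm, as the interface text tells. Its arguments: {"type":"object","properties":{"targets":{"type":"array","items":{"type":"array","items":{"type":"number"}}}},"required":["targets"]}

```bash
mkdir -p pics; cat > h.py <<'E'
import numpy as np, cv2
from station import r
def cap(n,f=None):
    c=r.capture(n); c['im']=cv2.cvtColor(np.array(c['pixels'],np.uint8),cv2.COLOR_RGB2BGR)
    if f: cv2.imwrite('pics/'+f,c['im'])
    np.savez('pics/'+n+'.npz',**c); return c
def ray(c,u,v):
    T=np.array(c['world_from_camera']); d=T[:3,:3]@np.array([(u-c['cx'])/c['fx'],(v-c['cy'])/c['fy'],1]); return T[:3,3],d/np.linalg.norm(d)
def plane(c,u,v,z):
    o,d=ray(c,u,v); return o+d*(z-o[2])/d[2]
def tri(*obs):
    A=np.zeros((3,3));b=np.zeros(3);R=[ray(*o) for o in obs]
    for o,d in R:
        P=np.eye(3)-np.outer(d,d);A+=P;b+=P@o
    p=np.linalg.solve(A,b); return p,[np.linalg.norm(np.cross(p-o,d)) for o,d in R]
E
python3 - <<'E'
from h import *
a=cap('scene','scene0.png');b=cap('top','top0.png')
for c in(a,b):print(np.round(c['world_from_camera'],3).tolist(),c['fx'])
s=r.sense();print(s['time_s'],s['tcp_pos'],s['gripper_width'],np.round(s['ee_rot'],3).tolist())
E
```

```text
[[0.495, -0.505, 0.708, -0.392], [-0.869, -0.295, 0.397, -0.608], [0.008, -0.811, -0.584, 0.865], [0.0, 0.0, 0.0, 1.0]] 518.043912342235
[[-0.04, -0.974, 0.223, 0.327], [-0.999, 0.038, -0.01, -0.081], [0.002, -0.223, -0.975, 1.006], [0.0, 0.0, 0.0, 1.0]] 417.5167106982133
0.1 [0.23268008 0.57953911 0.23857406] 0.9963244773081611 [[0.928, -0.373, -0.001], [-0.373, -0.928, -0.002], [0.0, 0.002, -1.0]]
```

View pics/scene0.png

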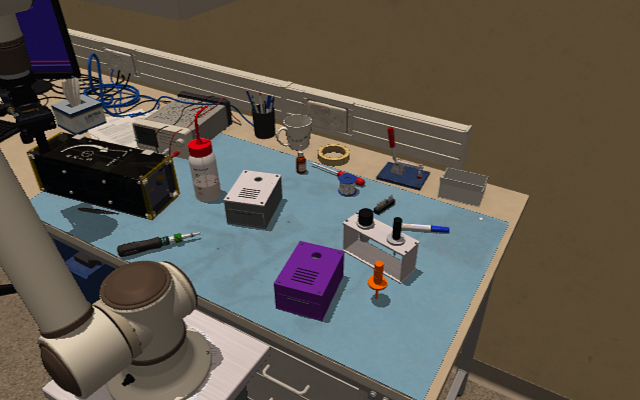

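View pics/top0.png

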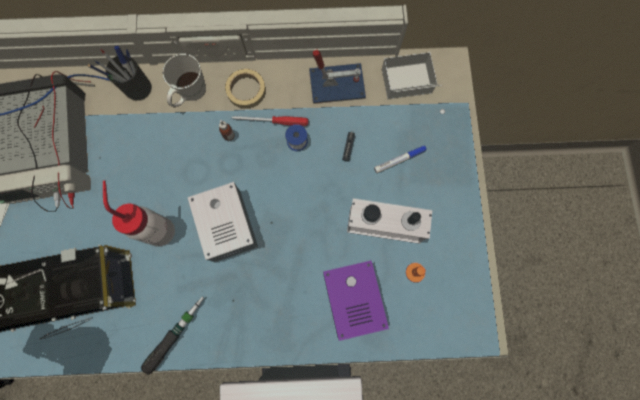

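The scene view shows the rack with the fat plug gauge (366,216) and the slim pin (397,229), the grey cassette (254,197) and the spool (347,185). The purple box (310,280) and the orange pin (377,280) are look-alikes. Candidates in the top view are slim black at (413,219), orange at (416,272) and fat black at (372,213). The slim black one in the rack fits the description. I'll confirm it in one crop.

```bash
python3 - <<'E'
from h import *
a=cv2.imread('pics/scene0.png');b=cv2.imread('pics/top0.png')
k=lambda im,x,y:cv2.resize(im[y:y+60,x:x+100-20],None,fx=5,fy=5,interpolation=cv2.INTER_CUBIC)
cv2.imwrite('pics/crop1.png',np.vstack([np.hstack([k(a,340,200),k(b,365,190)]),np.hstack([k(a,220,160),k(b,185,178)])]))
E
```

```text
(no output)
```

View pics/crop1.png

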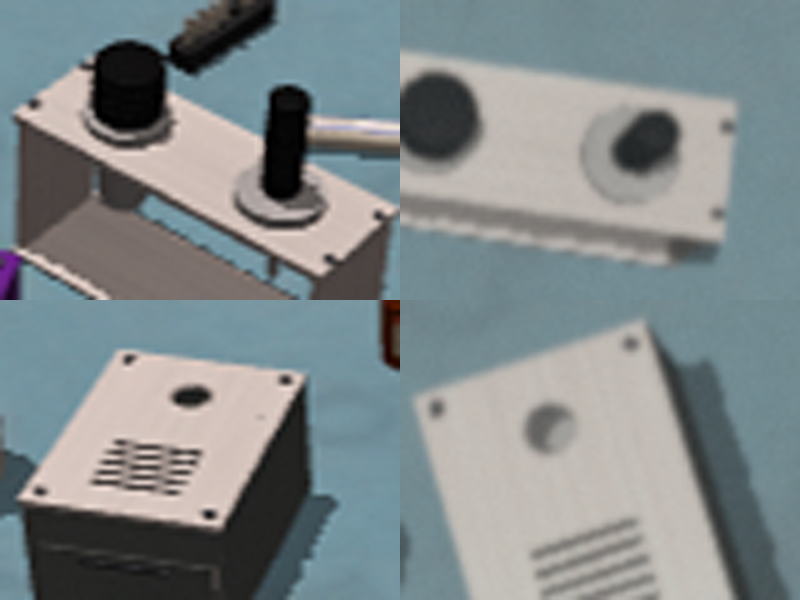

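The crop confirms the slim tall black handle: top at scene (398,219) and top view (416.4,216.6), standing in the hole far from the cassette. The fat plug is in the other hole. The cassette's access hole is at scene (258.2,179.2) and top view (215.2,203.6).

```bash
python3 - <<'E'
from h import *
a=dict(np.load('pics/scene.npz'));b=dict(np.load('pics/top.npz'))
for n,p,q in [('pintop .151',(398,219),(416.4,216.6)),('flange .096',(396.2,239),(411,220.6)),('plugtop .126',(366,210.4),(372.2,213.2)),('hole .08',(258.2,179.2),(215.2,203.6)),('spool .045',(346,178),(296,132))]:
    P,e=tri((a,*p),(b,*q));z=float(n.split()[1]);print(n,P.round(4),np.round(e,4),plane(a,*p,z).round(4),plane(b,*q,z).round(4))
# cassette screws (top corners) top view z=.08
for u,v in[(192,199.6),(231,186.6)]:print(plane(b,u,v,.08).round(3))
for u,v in[(228,232.0),(261.7,263)]:print(plane(a,245.6,171.6,.08).round(3))
s=r.sense();R=np.array(s['ee_rot']);print('yaw tool y',np.degrees(np.arctan2(R[1,1],R[0,1])))
E
```

```text
pintop .151 [ 0.4865 -0.2824  0.1513] [0.0003 0.0003] [ 0.4872 -0.2825  0.151 ] [ 0.4864 -0.2822  0.151 ]
flange .096 [ 0.4886 -0.283   0.0917] [0.0004 0.0004] [ 0.4834 -0.2846  0.096 ] [ 0.4881 -0.2824  0.096 ]
plugtop .126 [ 0.5017 -0.194   0.1322] [0.0013 0.0013] [ 0.5104 -0.1914  0.126 ] [ 0.5022 -0.1937  0.126 ]
hole .08 [0.5477 0.1566 0.0782] [0.0006 0.0006] [0.5453 0.1554 0.08  ] [0.5476 0.1557 0.08  ]
spool .045 [ 0.7269 -0.0268  0.0428] [0.0044 0.0044] [ 0.7203 -0.0254  0.045 ] [ 0.7289 -0.0304  0.045 ]
[0.559 0.209 0.08 ]
[0.586 0.12  0.08 ]
[0.559 0.209 0.08 ]
[0.559 0.209 0.08 ]
yaw tool y -111.88485895740928
```

Call:
{"op": "servo_tool", "data": {"targets": [[0.3,-1.0,0.4,-0.12,87],[0.6,-2.2,0.8,-0.24,87],[1.0,-3.5,1.2,-0.36,87],[1.4,-4.8,1.4,-0.48,80],[1.7,-6.0,1.5,-0.6,70]]}}

```text
time_s: 0.52
tcp_pos: [0.2842, 0.3981, 0.2852]
ee_rot: [[0.551, -0.835, 0.0], [-0.835, -0.551, 0.001], [-0.0, -0.001, -1.0]]
wrist_force: [0.7, -0.5, 0.3]
gripper_width: 0.919
gripper_force: 0.0
```

Call:
{"op": "servo_tool", "data": {"targets": [[0.37,-1.25,0,-0.12,60],[0.75,-2.5,0,-0.24,60],[1.1,-3.8,0,-0.36,60],[1.5,-5.0,0,-0.48,60],[1.85,-6.25,0,-0.6,60]]}}

```text
time_s: 0.93
tcp_pos: [0.3392, 0.2105, 0.2844]
ee_rot: [[-0.016, -1.0, -0.0], [-1.0, 0.016, 0.0], [-0.0, 0.0, -1.0]]
wrist_force: [1.4, -1.0, -0.6]
gripper_width: 0.696
gripper_force: 0.0
```

Call:
{"op": "servo_tool", "data": {"targets": [[0.37,-1.25,0,-0.1,60],[0.75,-2.5,0,-0.163,60],[1.1,-3.8,0,-0.163,60],[1.5,-5.0,0,-0.163,60],[1.85,-6.25,0,-0.163,60]]}}

```text
time_s: 1.35
tcp_pos: [0.3947, 0.0231, 0.2846]
ee_rot: [[-0.173, -0.985, 0.0], [-0.985, 0.173, 0.0], [-0.001, -0.0, -1.0]]
wrist_force: [0.9, 1.6, 0.6]
gripper_width: 0.686
gripper_force: 0.0
```

Call:
{"op": "servo_tool", "data": {"targets": [[0.37,-1.25,0,0,60],[0.8,-2.5,0,0,60],[1.2,-3.8,0,0,60],[1.7,-5.0,0,0,60],[2.1,-6.25,0,0,60]]}}

```text
time_s: 1.77
tcp_pos: [0.458, -0.1646, 0.2843]
ee_rot: [[-0.174, -0.985, -0.0], [-0.985, 0.174, 0.0], [-0.0, 0.0, -1.0]]
wrist_force: [1.1, 1.3, 0.2]
gripper_width: 0.687
gripper_force: 0.0
```

Call:
{"op": "servo_tool", "data": {"targets": [[0.4,-1.2,0,0,60],[0.8,-2.4,0,0,60],[0.9,-3.3,0,0,60],[0.95,-3.95,0,0,60],[0.95,-3.95,0,0,60]]}}

```text
time_s: 2.18
tcp_pos: [0.4862, -0.284, 0.283]
ee_rot: [[-0.177, -0.984, -0.002], [-0.984, 0.177, 0.0], [0.0, 0.002, -1.0]]
wrist_force: [-0.2, -0.0, 0.0]
gripper_width: 0.69
gripper_force: 0.0
```

```bash
python3 - <<'E'
from h import *
w=cap('wrist','w1.png')
s=r.sense();R=np.array(s['ee_rot']);print(s['time_s'],s['tcp_pos'],np.degrees(np.arctan2(R[1,1],R[0,1])),s['gripper_width'],np.round(s['joints'],1))
T=w['world_from_camera'];T=np.linalg.inv(T)
for p in [(.487,-.2825,.151),(.5027,-.1935,.126)]:
    q=T[:3,:3]@np.array(p)+T[:3,3];print(w['cx']+w['fx']*q[0]/q[2],w['cy']+w['fy']*q[1]/q[2])
E
```

```text
2.2333 [ 0.48592694 -0.28242084  0.28321177] 169.84566149278496 0.6903589500951397 [-13.7  14.3  -4.3  -0.  -71.4   3.5]
317.93915746488454 198.53592809916532
318.24116798377577 269.16570460015885
```

View pics/w1.png

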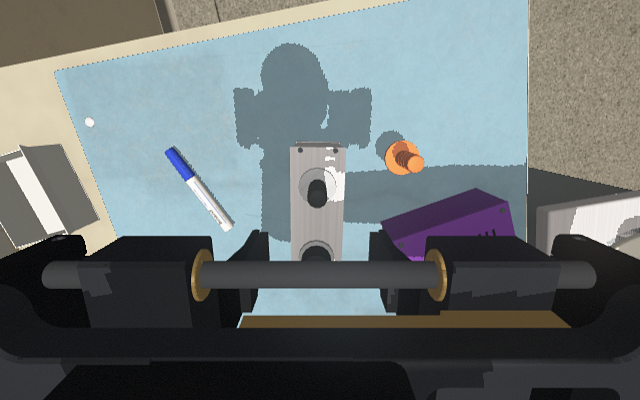

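The wrist view shows the pin's handle top at (318,200), against a prediction of (318,198.5). The plug is at (318,250), and the orange pin at (405,155) is clear of the gripper. I'll descend and grasp.

Call:
{"op": "servo_tool", "data": {"targets": [[0.03,0,-1.3,0,60],[0.03,0,-2.6,0,60],[0.03,0,-3.6,0,60],[0.03,0,-4.6,0,60],[0.03,0,-5.35,0,60]]}}

```text
time_s: 2.65
tcp_pos: [0.4858, -0.2794, 0.1216]
ee_rot: [[-0.172, -0.985, -0.003], [-0.985, 0.172, 0.002], [-0.001, 0.003, -1.0]]
wrist_force: [0.5, 0.2, 0.4]
gripper_width: 0.692
gripper_force: 0.0
```

Call:
{"op": "servo_tool", "data": {"targets": [[0,0,0,0,40],[0,0,0,0,20],[0,0,0,0,8],[0,0,0,0,8],[0,0,0,0,8]]}}

```text
time_s: 3.07
tcp_pos: [0.4883, -0.2811, 0.1261]
ee_rot: [[-0.173, -0.985, 0.004], [-0.985, 0.173, -0.001], [0.0, -0.004, -1.0]]
wrist_force: [-0.0, 0.9, -0.7]
gripper_width: 0.393
gripper_force: 0.0
```

Call:
{"op": "servo_tool", "data": {"targets": [[0,0,0,0,8],[0,0,0,0,8],[0,0,0,0,8],[0,0,0,0,8],[0,0,0,0,8]]}}

```text
time_s: 3.48
tcp_pos: [0.4877, -0.2812, 0.1249]
ee_rot: [[-0.173, -0.985, 0.001], [-0.985, 0.173, -0.001], [0.0, -0.001, -1.0]]
wrist_force: [-0.5, 1.6, 5.7]
gripper_width: 0.225
gripper_force: 30.0
```

Call:
{"op": "servo_tool", "data": {"targets": [[0,0,0.5,0,8],[0,0,1.2,0,8],[0,0,2.0,0,8],[0,0,2.9,0,8],[0,0,3.7,0,8]]}}

```text
time_s: 3.9
tcp_pos: [0.4868, -0.2809, 0.2357]
ee_rot: [[-0.173, -0.985, -0.001], [-0.985, 0.173, 0.0], [-0.0, 0.001, -1.0]]
wrist_force: [0.1, -0.1, -1.0]
gripper_width: 0.221
gripper_force: 30.0
```

Call:
{"op": "servo_tool", "data": {"targets": [[0,0,0,0,8],[0.1,0.8,0,0,8],[0.2,1.8,0,0,8],[0.3,3,0,0,8],[0.4,4.2,0,0,8]]}}

```text
time_s: 4.32
tcp_pos: [0.4984, -0.154, 0.2337]
ee_rot: [[-0.175, -0.985, -0.002], [-0.985, 0.175, 0.001], [-0.0, 0.002, -1.0]]
wrist_force: [-0.2, -0.4, -1.4]
gripper_width: 0.224
gripper_force: 30.0
```

Call:
{"op": "servo_tool", "data": {"targets": [[0.2,1.2,0,0,8],[0.3,2.4,0,0,8],[0.5,3.6,0,0,8],[0.7,4.8,0,0,8],[0.8,6,0,0,8]]}}

```text
time_s: 4.73
tcp_pos: [0.5228, 0.0267, 0.2339]
ee_rot: [[-0.173, -0.985, -0.002], [-0.985, 0.173, -0.0], [0.0, 0.002, -1.0]]
wrist_force: [1.7, 0.2, -1.1]
gripper_width: 0.221
gripper_force: 30.0
```

Call:
{"op": "servo_tool", "data": {"targets": [[0.2,1.2,0,0,8],[0.4,2.4,0,0,8],[0.6,3.4,0,0,8],[0.7,3.9,0,0,8],[0.78,4.3,0,0,8]]}}

```text
time_s: 5.15
tcp_pos: [0.5462, 0.1555, 0.2337]
ee_rot: [[-0.172, -0.985, -0.002], [-0.985, 0.172, -0.001], [0.001, 0.002, -1.0]]
wrist_force: [0.4, -0.0, -0.6]
gripper_width: 0.221
gripper_force: 30.0
```

Call:
{"op": "servo_tool", "data": {"targets": [[0,0,0,0,8],[0,0,0,0,8],[0,0,0,0,8],[0,0,0,0,8],[0,0,0,0,8]]}}

```text
time_s: 5.57
tcp_pos: [0.5465, 0.1528, 0.2352]
ee_rot: [[-0.175, -0.985, 0.0], [-0.985, 0.175, 0.0], [-0.0, -0.0, -1.0]]
wrist_force: [-0.2, -0.2, -1.3]
gripper_width: 0.22
gripper_force: 30.0
```

```bash
python3 - <<'E'
from h import *
s=r.sense();print(s['time_s'],s['tcp_pos'],s['wrist_force'],s['gripper_width'])
ims=[]
for n in('scene','top'):
    c=cap(n,n+'2.png');T=np.linalg.inv(c['world_from_camera'])
    q=T[:3,:3]@np.append(s['tcp_pos'][:2],s['tcp_pos'][2]-.083)+T[:3,3];u,v=c['cx']+c['fx']*q[0]/q[2],c['cy']+c['fy']*q[1]/q[2];print(n,u,v)
    x,y=int(u)-40,int(v)-50;print(x,y);ims.append(cv2.resize(c['im'][y:y+100,x:x+80],None,fx=5,fy=5,interpolation=cv2.INTER_CUBIC))
cv2.imwrite('pics/crop2.png',np.hstack(ims))
E
```

```text
5.5667 [0.54651997 0.15280927 0.23522261] [-0.17382776 -0.17029269 -1.3475515 ] 0.21990455725564825
scene 257.1858821167722 156.61354629109928
217 106
top 207.9429453882271 196.44624792781795
167 146
```

View pics/crop2.png

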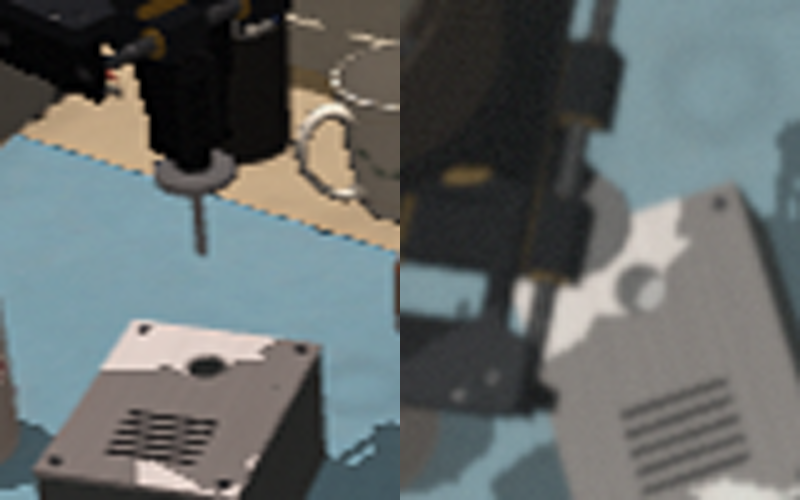

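The pin hangs vertically. Its tip is at scene (257.6,156.6), matching the prediction to under a pixel, and the hole is at (258.4,179.2). The hole is about 3 mm further in +y.

Call:
{"op": "servo_tool", "data": {"targets": [[0.02,0.1,-0.8,0,8],[0.02,0.1,-1.6,0,8],[0.02,0.1,-2.1,0,8],[0.02,0.1,-2.1,0,8],[0.02,0.1,-2.1,0,8]]}}

```text
time_s: 6.08
tcp_pos: [0.5472, 0.1565, 0.1718]
ee_rot: [[-0.173, -0.985, -0.001], [-0.985, 0.173, -0.001], [0.001, 0.001, -1.0]]
wrist_force: [-0.1, -1.0, -1.1]
gripper_width: 0.224
gripper_force: 30.0
```

```bash
python3 - <<'E'
from h import *
s=r.sense();print(s['time_s'],s['tcp_pos'],s['wrist_force'],s['gripper_width'])
c=cap('scene','scene3.png')
cv2.imwrite('pics/crop3.png',cv2.resize(c['im'][140:210,210:300],None,fx=8,fy=8,interpolation=cv2.INTER_CUBIC))
E
```

```text
6.0833 [0.54719488 0.15650942 0.17181715] [-0.14634717 -0.99628489 -1.06500247] 0.22440430504054182
```

View pics/crop3.png

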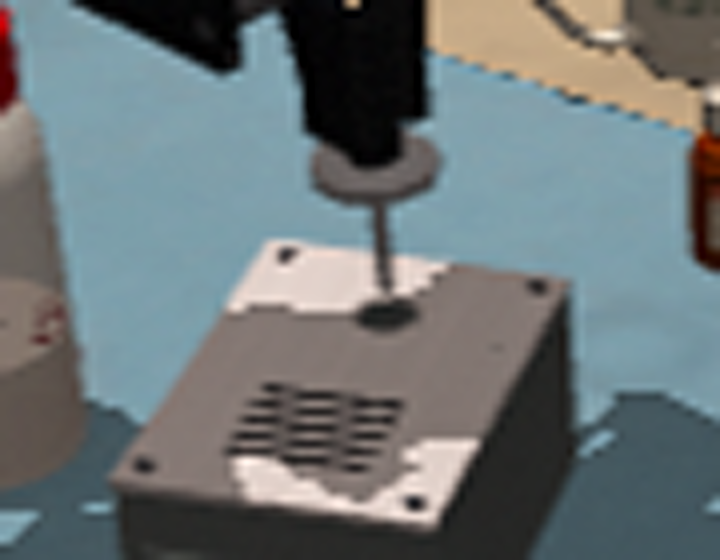

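The tip is centred just above the hole: crop (386,292) over (387,315). Pushing in.

Call:
{"op": "servo_tool", "data": {"targets": [[0,0,-0.2,0,8],[0,0,-0.4,0,8],[0,0,-0.6,0,8],[0,0,-0.8,0,8],[0,0,-1.0,0,8]]}}

```text
time_s: 6.55
tcp_pos: [0.5472, 0.157, 0.1415]
ee_rot: [[-0.173, -0.985, -0.0], [-0.985, 0.173, -0.0], [0.0, 0.0, -1.0]]
wrist_force: [0.4, -0.9, -1.4]
gripper_width: 0.22
gripper_force: 30.0
```

Call:
{"op": "servo_tool", "data": {"targets": [[0,0,-0.15,0,8],[0,0,-0.3,0,8],[0,0,-0.45,0,8],[0,0,-0.55,0,8],[0,0,-0.55,0,8]]}}

```text
time_s: 6.97
tcp_pos: [0.5474, 0.157, 0.1259]
ee_rot: [[-0.173, -0.985, 0.0], [-0.985, 0.173, -0.0], [0.0, -0.0, -1.0]]
wrist_force: [-2.1, 0.4, 4.1]
gripper_width: 0.219
gripper_force: 30.0
```

Call:
{"op": "servo_tool", "data": {"targets": [[0,0,-0.08,0,8],[0,0,-0.16,0,8],[0,0,-0.24,0,8],[0,0,-0.24,0,8],[0,0,-0.24,0,8]]}}

```text
time_s: 7.38
tcp_pos: [0.5475, 0.1571, 0.1193]
ee_rot: [[-0.173, -0.985, 0.001], [-0.985, 0.173, -0.0], [0.0, -0.001, -1.0]]
wrist_force: [-2.0, -0.1, 6.0]
gripper_width: 0.219
gripper_force: 30.0
```

Call:
{"op": "servo_tool", "data": {"targets": [[0,0,0,0,8],[0,0,0,0,8],[0,0,0,0,8],[0,0,0,0,8],[0,0,0,0,8]]}}

```text
time_s: 7.8
tcp_pos: [0.5475, 0.157, 0.1194]
ee_rot: [[-0.173, -0.985, 0.001], [-0.985, 0.173, -0.0], [-0.0, -0.001, -1.0]]
wrist_force: [-2.3, -0.3, 6.2]
gripper_width: 0.224
gripper_force: 30.0
```

```bash
python3 - <<'E'
from h import *
s=r.sense();print(s['time_s'],s['tcp_pos'],s['wrist_force'],s['gripper_width'])
c=cap('scene','scene4.png')
cv2.imwrite('pics/crop4.png',cv2.resize(c['im'][140:240,190:310],None,fx=5,fy=5,interpolation=cv2.INTER_CUBIC))
E
```

```text
7.8 [0.5474789  0.15703787 0.11943532] [-2.2932125  -0.31631535  6.19657734] 0.22365145225004315
```

View pics/crop4.png

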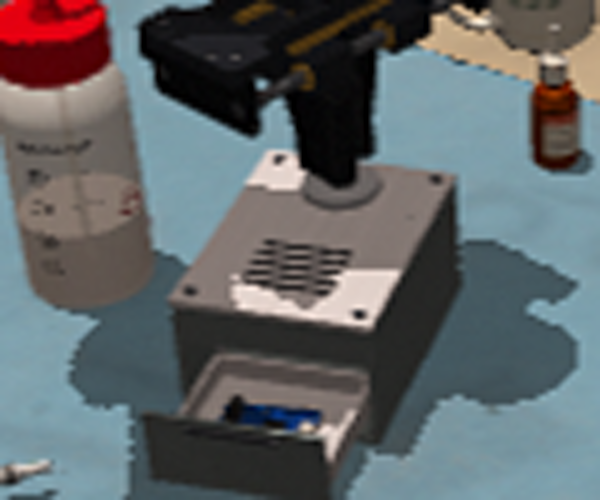

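The tray is out, with its front at crop (240,450). Retract and carry the pin back.

Call:
{"op": "servo_tool", "data": {"targets": [[0,0,0.5,0,8],[0,0,1.2,0,8],[0,0,2.2,0,8],[0,0,3.2,0,8],[0,0,3.9,0,8]]}}

```text
time_s: 8.27
tcp_pos: [0.5479, 0.1572, 0.2378]
ee_rot: [[-0.173, -0.985, 0.003], [-0.985, 0.173, 0.001], [-0.002, -0.003, -1.0]]
wrist_force: [0.5, 0.8, -0.2]
gripper_width: 0.222
gripper_force: 30.0
```

Call:
{"op": "servo_tool", "data": {"targets": [[-0.1,-0.6,0,0,8],[-0.2,-1.6,0,0,8],[-0.4,-2.8,0,0,8],[-0.5,-4.0,0,0,8],[-0.7,-5.2,0,0,8]]}}

```text
time_s: 8.68
tcp_pos: [0.5259, -0.0002, 0.2349]
ee_rot: [[-0.172, -0.985, 0.0], [-0.985, 0.172, 0.0], [-0.0, 0.0, -1.0]]
wrist_force: [0.4, -0.1, -0.8]
gripper_width: 0.222
gripper_force: 30.0
```

Call:
{"op": "servo_tool", "data": {"targets": [[-0.2,-1.2,0,0,8],[-0.3,-2.4,0,0,8],[-0.5,-3.6,0,0,8],[-0.6,-4.8,0,0,8],[-0.8,-5.8,0,0,8]]}}

```text
time_s: 9.1
tcp_pos: [0.5019, -0.1751, 0.2349]
ee_rot: [[-0.174, -0.985, 0.0], [-0.985, 0.174, -0.0], [-0.0, -0.0, -1.0]]
wrist_force: [1.4, 0.6, -1.0]
gripper_width: 0.222
gripper_force: 30.0
```

Call:
{"op": "servo_tool", "data": {"targets": [[-0.1,-1.0,0,0,8],[-0.3,-2.0,0,0,8],[-0.4,-2.8,0,0,8],[-0.5,-3.3,0,0,8],[-0.5,-3.6,0,0,8]]}}

```text
time_s: 9.52
tcp_pos: [0.4864, -0.2827, 0.2346]
ee_rot: [[-0.176, -0.984, -0.001], [-0.984, 0.176, 0.0], [-0.0, 0.001, -1.0]]
wrist_force: [0.7, -0.2, -1.5]
gripper_width: 0.218
gripper_force: 30.0
```

Call:
{"op": "servo_tool", "data": {"targets": [[0,0,0,0,8],[0,0,0,0,8],[0,0,0,0,8],[0,0,0,0,8],[0,0,0,0,8]]}}

```text
time_s: 9.93
tcp_pos: [0.4875, -0.2801, 0.2355]
ee_rot: [[-0.172, -0.985, 0.0], [-0.985, 0.172, 0.0], [-0.0, -0.0, -1.0]]
wrist_force: [-0.3, -0.0, -0.8]
gripper_width: 0.222
gripper_force: 30.0
```

```bash
python3 - <<'E'
from h import *
s=r.sense();print(s['time_s'],s['tcp_pos'],s['wrist_force'],s['gripper_width'])
c=cap('scene','scene5.png');T=np.linalg.inv(c['world_from_camera'])
for h in(.083,.035):
    q=T[:3,:3]@(np.array(s['tcp_pos'])-[0,0,h])+T[:3,3];print(c['cx']+c['fx']*q[0]/q[2],c['cy']+c['fy']*q[1]/q[2])
cv2.imwrite('pics/crop5.png',cv2.resize(c['im'][165:285,335:435],None,fx=5,fy=5,interpolation=cv2.INTER_CUBIC))
E
```

```text
9.9333 [ 0.48753391 -0.28008878  0.23548121] [-0.3324401  -0.01377992 -0.75699387] 0.2218879668287874
397.1279251931013 218.0828991163842
398.8841180220543 200.8054853103803
```

View pics/crop5.png

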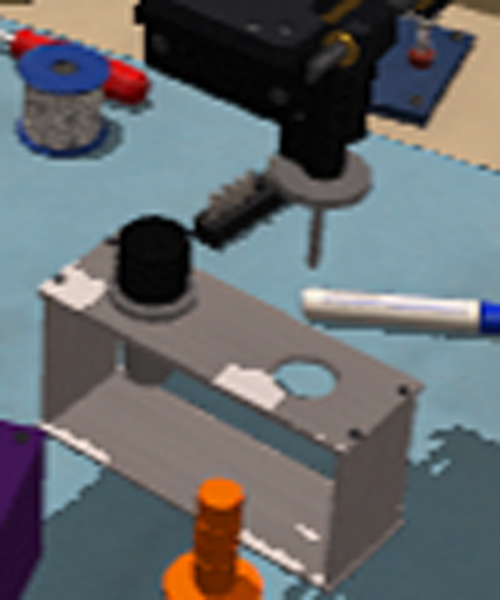

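The hole in the rack is at (396,240.6). The tip at (397.8,218) hangs above it, upright and within 1 px of the prediction. Lower and release.

Call:
{"op": "servo_tool", "data": {"targets": [[0,-0.04,-1.0,0,8],[0,-0.04,-2.0,0,8],[0,-0.04,-2.8,0,8],[0,-0.04,-3.3,0,8],[0,-0.04,-3.55,0,8]]}}

```text
time_s: 10.4
tcp_pos: [0.486, -0.2813, 0.1264]
ee_rot: [[-0.173, -0.985, -0.004], [-0.985, 0.173, 0.002], [-0.001, 0.004, -1.0]]
wrist_force: [0.4, -0.7, -0.5]
gripper_width: 0.222
gripper_force: 30.0
```

Call:
{"op": "servo_tool", "data": {"targets": [[0,0,-0.05,0,8],[0,0,-0.1,0,8],[0,0,-0.12,0,8],[0,0,-0.12,0,8],[0,0,-0.12,0,8]]}}

```text
time_s: 10.82
tcp_pos: [0.4879, -0.2824, 0.1264]
ee_rot: [[-0.173, -0.985, 0.002], [-0.985, 0.173, -0.001], [0.0, -0.002, -1.0]]
wrist_force: [1.1, 0.3, -1.1]
gripper_width: 0.222
gripper_force: 30.0
```

Call:
{"op": "servo_tool", "data": {"targets": [[0,0,-0.03,0,8],[0,0,-0.06,0,8],[0,0,-0.06,0,8],[0,0,-0.06,0,8],[0,0,-0.06,0,8]]}}

```text
time_s: 11.23
tcp_pos: [0.4877, -0.2824, 0.1249]
ee_rot: [[-0.173, -0.985, 0.002], [-0.985, 0.173, -0.001], [0.001, -0.002, -1.0]]
wrist_force: [-2.0, 1.3, 4.9]
gripper_width: 0.223
gripper_force: 30.0
```

Call:
{"op": "servo_tool", "data": {"targets": [[0,0,0,0,22],[0,0,0,0,30],[0,0,0,0,45],[0,0,0,0,60],[0,0,0,0,60]]}}

```text
time_s: 11.65
tcp_pos: [0.4871, -0.2822, 0.1232]
ee_rot: [[-0.173, -0.985, -0.0], [-0.985, 0.173, 0.0], [-0.0, 0.0, -1.0]]
wrist_force: [0.0, -0.4, 0.4]
gripper_width: 0.475
gripper_force: 0.0
```

Call:
{"op": "servo_tool", "data": {"targets": [[0,0,0,0,60],[0,0,0,0,60],[0,0,0.5,0,60],[0,0,1.2,0,60],[0,0,2,0,60]]}}

```text
time_s: 12.07
tcp_pos: [0.4864, -0.282, 0.1829]
ee_rot: [[-0.173, -0.985, -0.003], [-0.985, 0.173, 0.001], [-0.0, 0.003, -1.0]]
wrist_force: [-0.3, 0.7, 0.8]
gripper_width: 0.682
gripper_force: 0.0
```

Call:
{"op": "servo_tool", "data": {"targets": [[0,0,1,0,60],[0,0.5,2,0,60],[0,1.5,2.5,0,60],[0,2.5,3,0,60],[0,3.2,3,0,60]]}}

```text
time_s: 12.48
tcp_pos: [0.4886, -0.1852, 0.2772]
ee_rot: [[-0.173, -0.985, 0.007], [-0.985, 0.173, -0.001], [0.0, -0.007, -1.0]]
wrist_force: [0.3, 0.2, -0.0]
gripper_width: 0.688
gripper_force: 0.0
```

```bash
python3 - <<'E'
from h import *
s=r.sense();print(s['time_s'],s['tcp_pos'],s['wrist_force'],s['gripper_width'])
c=cap('scene','scene6.png');a=cv2.imread('pics/scene0.png')
k=lambda im:cv2.resize(im[150:270,200:460],None,fx=2.3,fy=2.3,interpolation=cv2.INTER_CUBIC)
cv2.imwrite('pics/crop6.png',np.vstack([k(a),k(c['im'])]))
E
```

```text
12.4833 [ 0.48856928 -0.18517866  0.27722844] [ 0.27550138  0.18735592 -0.02695003] 0.6880640300971487
```

View pics/crop6.png

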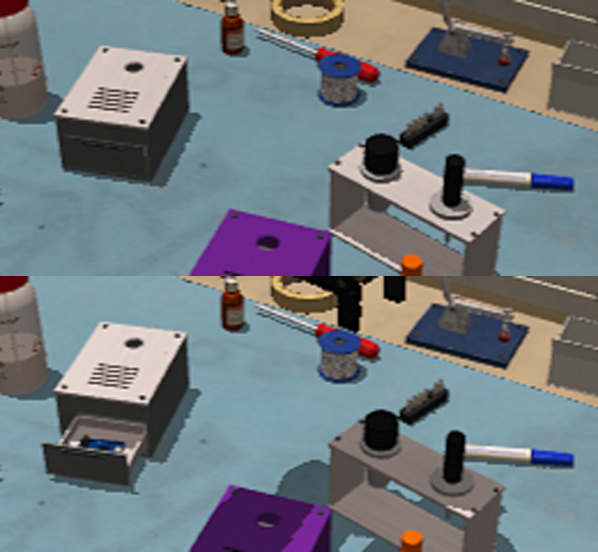

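The before and after views show the pin upright in its hole at (455,460), the same place as before. The tray is out, and the plug, spool and marker haven't moved. The gripper is clear.

Call:
{"op": "servo_tool", "data": {"targets": [[0,0,0,0,60],[0,0,0,0,60],[0,0,0,0,60],[0,0,0,0,60],[0,0,0,0,60]]}}

```text
time_s: 12.95
tcp_pos: [0.4871, -0.187, 0.2729]
ee_rot: [[-0.174, -0.985, -0.001], [-0.985, 0.174, -0.0], [0.0, 0.001, -1.0]]
wrist_force: [0.3, 1.0, 0.5]
gripper_width: 0.687
gripper_force: 0.0
```

```bash
python3 -c "
from station import r
print(r.finish_job())"
```

```text
the job is handed in; nothing more can be done
None
```

The job is handed in at about 13 s (no verdict was returned): the last picture shows the tray out, the release pin upright in its original rack hole, and the plug gauge, spool and marker where they were.

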